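# Fit two look-alike riser blocks the right way round

## Robot

A 6-joint arm with a two-finger parallel gripper is mounted at the origin on a cart in front of the work surface, level with it; the furniture and walls round the work are solid. World frame = base frame: x ahead of the robot, y to its left, z up, the work surface at z = 0. Lengths are in m, angles in rad, forces in N, time in s.
With the tool pointing down it reaches from about 0.375 to 0.9 m from the base axis. Payload 3.1 kg.
Tool frame: the origin (TCP) lies at the very end of the fingers, on their centre line; the grasp point (between the pads) lies 19 mm behind it; z points along the fingers, y is the line along which they close (so a half turn about z gives the same grasp; the last joint's range is limited). The gripper opens to 87 mm and grips with 3 to 60 N. Pads are 19 mm wide; open, the fingers measure 117 mm over their backs; the gripper's body (75 mm by 190 mm) begins 51 mm behind the grasp point.
Start: joints at [1.016, 0.527, 1.433, -0, 1.181, -0.178], TCP at [0.229, 0.581, 0.223] pointing down, gripper open.
Joint ranges: [-3.08, 3.08], [-0.75, 2.2], [0.22, 2.44], [-1.43, 4.57], [0, 2.65], [-2.85, 2.85]. Speed limits (rad/s): [2.79, 2.79, 3.14, 3.14, 3.14, 3.14].

## Interface

Orientations are given as a unit quaternion [x, y, z, w].
In Python, from rig import robot gives the robot as it stands. The module is installed in compiled form; this text tells all that it offers.
- The arm moves only by the tool servo_tool, never from a script. Its argument "rows" is one flat list of numbers, 5 for each row, row after row: the closure, from -1 (fully open) to 1 (shut), so that 0 is half open, then the shift along the tool's x, y, z in m, then the turn about the tool's z in degrees. A call has 1 to 5 rows; each row shifts and turns the commanded pose from where the row before left it, along the tool's axes as they then stand; what a row does not reach is not made up. A row lasts 1/12 s, in which the tool goes at most 41.7 mm and 7.16 degrees, less where a joint would pass 70% of its speed; a pose out of reach is approached as far as the arm can. A call with a gripper value outside its range is refused whole. The fingers move at their own pace and stop on an object; "newtons" is the grip in N (left out, the last holds). Time passes only in rows, so rows that do not move let the fingers close. It gives the time, the measured TCP pose, the force, the opening and the grip force at its end, in the units of the state.
- robot.get_obs(): the state, without advancing time (a new reading comes with each control period).
- robot.camera(name): name is "side" or "top" or "wrist"; returns a dict with "pixels" (400x640x3 uint8, red, green, blue), "intrinsics" (3x3 intrinsics, pixels), "dist" ([k1, k2, p1, p2, k3] as OpenCV has them; the pictures are not rectified), "rvec" (rotation vector, rad) and "tvec" (3), from world to camera coordinates, as OpenCV has them; the wrist camera has in their place "mount" (4x4, takes a point from camera to tool coordinates, whose origin is the TCP and whose axes are the flange's). Camera axes: x right, y down, z forward; pixel columns grow to the right and rows downward; lengths in m; the calibration is good to about 2 mm. A picture is of the moment at which its call begins: read the wrist's pose just before it. There is no depth.
- robot.hand_in(): hands the job in; it is judged then, once.
Trained networks look in a picture, given as the dict that the camera call returned (one of the last four; its "shot" number tells which), for a name from the list of things; names that differ only in an ending like _2 or _b are one class to them, and where a whole thing is asked for, a point or a joint stands for the part that bears it (a point fixed in the world has none). Each returns a list of dicts, best first, with "score" (0 to 1); they miss things now and then, are a little off and sometimes report something else, mostly with a low value. They report only what shows in the picture. A call takes as long as a camera call.
- robot.spot_in(picture, query): "at" ([x, y, z] in m, in world coordinates, good to about 4 mm: the middle of the surface that is visible of it).
- robot.outline_of(picture, query): "region" (400x640 bool, what is visible of it).
- robot.place_of(picture, query): "at" ([x, y, z] in m, in world coordinates, good to about 4 mm: a listed point, or the origin of a listed thing).
The state is a dict: "time": time; "q": joint angles; "joint_velocities": joint speeds; "joint_torque": joint torques, N m; "position": TCP position; "tool_rot": TCP orientation; "ft_force": force on the tool from outside, world axes, zero at the start; "moment": the same for the moment, N m; "grip_width": finger opening in m; "grip_force": force on a finger pad.
Only numpy, scipy, OpenCV 4.12 (cv2) and the standard library are available. Lean on these libraries where they do the work, as an engineer would, in place of code of your own. Each camera call takes 0.05 s, during which the arm holds its last target. There are 200 camera calls.

## Task

Put the two black riser blocks on the aluminium tray stand, one in each outlined bay, lying flat on the plate. Each block is hollow underneath at one end only and looks the same from both ends, so feel on the lug which end is hollow and turn the block end for end if need be, so that the hollow goes over the lug; do not force it. Leave the other things on the table where they are and let go when done.

Things in the scene. Friction and masses are not known exactly. Their poses are not given: they have to be found in the camera images.
- block0: black plastic riser block, a bar 110 mm long (its x), 46 mm wide (y), 32 mm high (z), open side down, about 0.21 kg; origin: centre of the underside. Its ends look alike, but one half is hollow underneath (see block1). Which end is hollow changes from start to start, for each block on its own; pictures and this frame's axes do not tell it.
- block1: the other riser block, same sizes, hollow at either end on its own account. Underneath each: a 4 mm skirt all round; inside it the pocket at one end is hollow, 49 mm long, 30 mm wide, 13 mm deep, its middle 26.5 mm from the block's; the other is blocked to 1.5 mm above the skirt's edge (the filling is captive, 1 mm loose). Either block may go in either bay
- stand: fixed aluminium plate 150 mm (x) by 180 mm (y), top face 12 mm above the table, with two bays along its x side by side, 90 mm apart; origin on the table under its centre. (A big fixed red basin stands behind the blocks' start, its rim from x = 0.58 on: keep the wrist clear of it.)
- bay0 (a point): centre of bay 0 on the plate's top face, 12 mm above the table; x along the bay, z up. Engraved outline for a block lying along x; its lug lies 26.5 mm toward +x. A block that fits lies flat, origin here within its play (4 mm each way); with the filled end over the lug that end is held about 8 mm up
- bay1 (a point): centre of bay 1 on the plate's top face, 12 mm above the table; x along the bay, z up. Engraved outline for a block lying along x; its lug lies 26.5 mm toward -x. A block that fits lies flat, origin here within its play (4 mm each way); with the filled end over the lug that end is held about 8 mm up
- lug0 (a point): centre of the top of bay 0's lug, 22 mm above the table: a fixed flat-topped block 40 mm along x, 22 mm across, 10 mm above the plate
- lug1 (a point): centre of the top of bay 1's lug, 22 mm above the table: a fixed flat-topped block 40 mm along x, 22 mm across, 10 mm above the plate
- biscuit_0: brown biscuit, 39x39x23 mm; bystander; origin at its underside
- biscuit_2: brown biscuit, 39x39x23 mm; bystander; origin at its underside
- lid_3: black round jar lid lying flat, 86 mm across, 12 mm high; bystander
- tape_brown: roll of brown tape lying flat, 94 mm across, 50 mm high; bystander
- sample_jar_0: small jar with black lid, 60 mm across, 67 mm high; bystander

How it is judged:
By the outcome, as a careful person would: the job done as asked, in the order asked, and still so for the second after the job is handed in, with the robot touching nothing.
It also fails if it takes over 72 s, if anything falls off the work surface, if the arm or the gripper's body presses on something with over 40 N, if the wrist force passes 120 N, or if a joint passes its speed limit or range.

## Working session

There is one attempt and no reset: what is moved stays moved. The work goes in short steps, Python scripts to look and compute and a tool call to move; the robot and the scene stay as the last step left them, time stands still between calls to the robot, and variables do not carry over. Pictures are saved under pics/ and viewed, at most 10 in all, crops included, and the job is handed in when it is done.

Besides the shell and the picture viewer there is one more tool, called in YAML: its name, and indented under it one key for each argument. servo_tool: Moves the arm, as the interface text tells. Its arguments: {"type":"object","properties":{"rows":{"type":"array","items":{"type":"number"}},"newtons":{"type":"number"}},"required":["rows"]}

```bash
mkdir -p pics; cat > h.py <<'E'
import numpy as np,cv2
from rig import robot
from scipy.spatial.transform import Rotation as R
def show(n,f):
    p=robot.camera(n); cv2.imwrite('pics/'+f,p['pixels'][:,:,::-1]); return p
def ray(p,uv,z):
    K,d=np.array(p['intrinsics']),np.array(p['dist'])
    u=cv2.undistortPoints(np.float64(uv).reshape(-1,1,2),K,d).reshape(-1,2)
    Rm=cv2.Rodrigues(np.float64(p['rvec']))[0]; t=np.float64(p['tvec']).ravel()
    c=-Rm.T@t; D=np.c_[u,np.ones(len(u))]@Rm
    return c+D*((z-c[2])/D[:,2])[:,None]
def rect(p,m,z):
    c=max(cv2.findContours(m.astype('uint8'),0,1)[0],key=cv2.contourArea).reshape(-1,2)
    w=ray(p,c,z)[:,:2]; return cv2.minAreaRect(np.float32(w*1000))
E
python3 - <<'E'
from h import *
np.set_printoptions(precision=4,suppress=True)
p=show('top','t0.png')
for q in ['block0','stand','bay0','bay1','lug0','lug1','biscuit_0','lid_3','tape_brown','sample_jar_0']:
    print(q,[(round(r['score'],2),np.round(r['at'],4)) for r in robot.place_of(p,q)][:3])
for r in robot.outline_of(p,'block0')[:3]: print(r['score'],r['region'].sum(),rect(p,r['region'],.032))
o=robot.get_obs(); print(o['time'],o['position'],R.from_quat(o['tool_rot']).as_matrix(),o['ft_force'],o['grip_width'])
s=show('side','s0.png')
for q in ['block0','stand','bay0','bay1','lug0','lug1']:
    print(q,[(round(r['score'],2),np.round(r['at'],4)) for r in robot.place_of(s,q)][:3])
E
```

```text
block0 [(0.97, array([ 0.4351, -0.1898, -0.0006])), (0.91, array([0.442 , 0.027 , 0.0053]))]
stand [(0.85, array([ 0.4692,  0.3543, -0.0015]))]
bay0 [(0.87, array([0.4544, 0.3115, 0.0125])), (0.81, array([0.4791, 0.3998, 0.0099]))]
bay1 [(0.87, array([0.4544, 0.3115, 0.0125])), (0.81, array([0.4791, 0.3998, 0.0099]))]
lug0 [(0.6, array([0.5059, 0.391 , 0.019 ]))]
lug1 [(0.6, array([0.5059, 0.391 , 0.019 ]))]
biscuit_0 [(0.58, array([ 0.3646, -0.0906,  0.0019])), (0.45, array([ 0.5678, -0.0744,  0.0018]))]
lid_3 [(0.67, array([ 0.5572,  0.1056, -0.002 ]))]
tape_brown [(0.94, array([0.408 , 0.6068, 0.0027]))]
sample_jar_0 [(0.75, array([ 0.6212, -0.2031, -0.0017]))]
0.96 648 ((434.58441162109375, -185.24819946289062), (109.38491821289062, 53.631805419921875), 19.788991928100586)
0.6 [0.2293 0.5814 0.2225] [[-0.9302  0.367  -0.    ]
 [ 0.367   0.9302 -0.    ]
 [ 0.     -0.     -1.    ]] [ 0.438  -0.2131 -0.3598] 0.08704280687521809
block0 [(0.93, array([ 0.4347, -0.1891, -0.0009])), (0.86, array([ 0.4368,  0.0311, -0.0042])), (0.26, array([0.428 , 0.3185, 0.0216]))]
stand [(0.72, array([ 0.4637,  0.3568, -0.0007])), (0.29, array([0.4834, 0.3962, 0.0148]))]
bay0 [(0.88, array([0.4519, 0.3139, 0.0098])), (0.58, array([0.4802, 0.3959, 0.0152]))]
bay1 [(0.88, array([0.4519, 0.3139, 0.0098])), (0.58, array([0.4802, 0.3959, 0.0152]))]
lug0 [(0.89, array([0.5037, 0.3943, 0.0223])), (0.56, array([0.4275, 0.3165, 0.0238]))]
lug1 [(0.89, array([0.5037, 0.3943, 0.0223])), (0.56, array([0.4275, 0.3165, 0.0238]))]
```

View pics/t0.png

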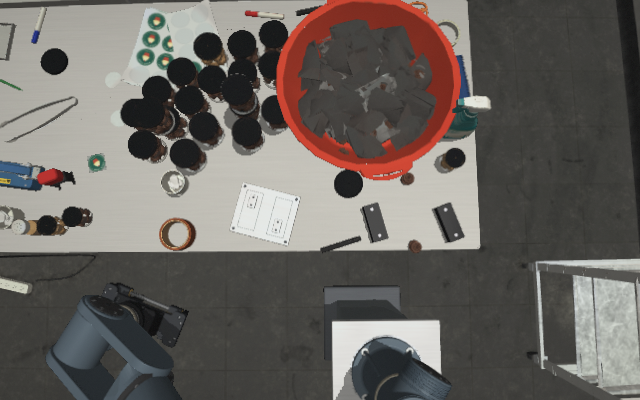

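View pics/s0.png

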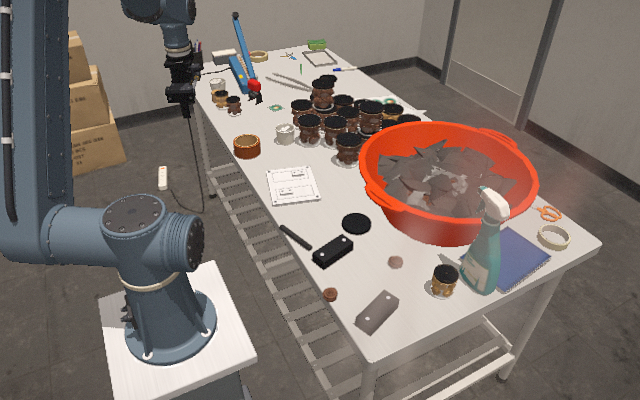

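The picture shows the stand at about px (265,212), with its lugs at (252,201) and (277,226). The blocks are at (374,223) and (447,223), and the basin is behind them. The side view agrees. I'll move above the nearer block.

servo_tool:
  rows: [-1, -0.0264, -0.0291, 0, 0, -1, -0.0264, -0.0291, 0, 0, -1, -0.0264, -0.0291, 0, 0, -1, -0.0264, -0.0291, 0, 0, -1, -0.0264, -0.0291, 0, 0]

```text
time: 1.37
position: [0.299, 0.3961, 0.2227]
tool_rot: [0.186, 0.982, 0.0, 0.0]
ft_force: [1.6, -0.6, 0.2]
grip_width: 0.0868
grip_force: 0.0
```

servo_tool:
  rows: [-1, -0.0264, -0.0291, 0, 0, -1, -0.0264, -0.0291, 0, 0, -1, -0.0264, -0.0291, 0, 0, -1, -0.0264, -0.0291, 0, 0, -1, -0.0264, -0.0291, 0, 0]

```text
time: 1.78
position: [0.3686, 0.2121, 0.2229]
tool_rot: [0.187, 0.982, 0.0, 0.0]
ft_force: [1.0, 0.4, -0.1]
grip_width: 0.0868
grip_force: 0.0
```

servo_tool:
  rows: [-1, -0.0264, -0.0291, 0, 0, -1, -0.0264, -0.0291, 0, 0, -1, -0.0264, -0.0291, 0, 0, -1, -0.0264, -0.0291, 0, 0, -1, -0.0264, -0.0291, 0, 0]

```text
time: 2.2
position: [0.438, 0.028, 0.2229]
tool_rot: [0.187, 0.982, 0.0, 0.0]
ft_force: [0.9, 0.7, 0.1]
grip_width: 0.0872
grip_force: 0.0
```

servo_tool:
  rows: [-1, 0, 0, 0, -7, -1, 0, 0, 0, -7, -1, 0, 0, 0, -7, -1, 0, 0, 0, -7, -1, 0, 0, 0, -7]

```text
time: 2.62
position: [0.4377, 0.0297, 0.2227]
tool_rot: [-0.12, 0.993, -0.0, 0.0]
ft_force: [0.3, 0.1, 0.1]
grip_width: 0.0872
grip_force: 0.0
```

servo_tool:
  rows: [-1, 0, 0, 0, -6, -1, 0, 0, 0, 0]

```text
time: 2.78
position: [0.4377, 0.0299, 0.2228]
tool_rot: [-0.17, 0.985, -0.0, 0.0]
ft_force: [0.2, -0.3, -0.1]
grip_width: 0.0867
grip_force: 0.0
```

```bash
cat >> h.py <<'E'
def wshow(f):
    o=robot.get_obs(); p=robot.camera('wrist')
    T=np.eye(4); T[:3,:3]=R.from_quat(o['tool_rot']).as_matrix(); T[:3,3]=o['position']
    C=np.linalg.inv(T@np.array(p['mount'])); q=dict(p); q['rvec']=cv2.Rodrigues(C[:3,:3])[0]; q['tvec']=C[:3,3]
    if f: cv2.imwrite('pics/'+f,p['pixels'][:,:,::-1])
    return o,p,q
def yaw(o): m=R.from_quat(o['tool_rot']).as_matrix(); return np.degrees(np.arctan2(m[1,0],m[0,0]))
def totool(o,d): return R.from_quat(o['tool_rot']).as_matrix().T@np.array(d)
E
python3 - <<'E'
from h import *
np.set_printoptions(precision=4,suppress=True)
o,p,q=wshow('w1.png'); print(o['time'],o['position'],yaw(o),o['q'],o['ft_force'])
for r in robot.place_of(p,'block0'): print(r['score'],r['at'])
for r in robot.outline_of(p,'block0'): print(r['score'],r['region'].sum(),rect(q,r['region'],.032),rect(q,r['region'],.0))
t=robot.camera('top')
for r in robot.outline_of(t,'block0'): print(r['score'],r['region'].sum(),rect(t,r['region'],.032))
E
```

```text
2.7833 [0.4377 0.0299 0.2228] -160.44145084583548 [-0.1876  0.2771  1.8792 -0.      0.9847 -2.0997] [ 0.1567 -0.3067 -0.0753]
0.96 [0.435, 0.0283, -0.0006]
0.74 [0.4348, -0.1912, 0.0036]
0.88 2897 ((435.5480041503906, 29.314502716064453), (111.39189147949219, 45.74785232543945), 15.141646385192871) ((442.1747741699219, 31.545963287353516), (121.47000885009766, 49.88685989379883), 15.141646385192871)
0.69 4485 ((431.8081970214844, -183.5373992919922), (111.9532470703125, 62.94622039794922), 19.835670471191406) ((438.0965576171875, -200.5635223388672), (122.08212280273438, 68.64122772216797), 19.835689544677734)
0.53 2784 ((395.0053405761719, 307.1384582519531), (70.11620330810547, 148.73336791992188), 19.240583419799805) ((397.9640808105469, 334.5057678222656), (76.45989990234375, 162.1898651123047), 19.240596771240234)
0.5 111 ((436.5500793457031, 34.58487319946289), (41.9487419128418, 15.318727493286133), 6.8696441650390625)
0.49 87 ((415.2234802246094, -217.2285919189453), (55.776634216308594, 18.418045043945312), 2.9522058963775635)
```

View pics/w1.png

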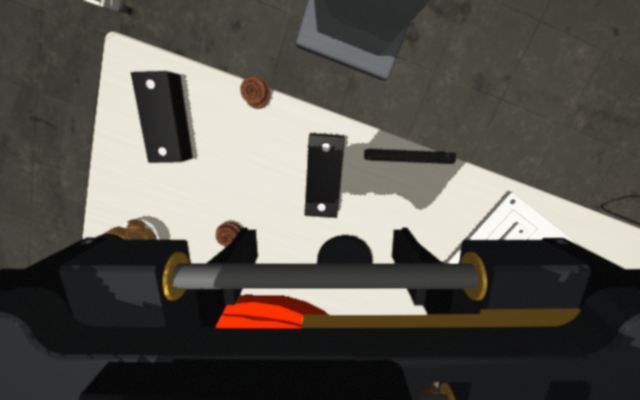

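The block lies at px (325,175), between the fingers' column range, with the stick about 33 mm to its side. The estimate is (0.4355, 0.029) at a yaw of 15°, and its size matches 110x46. I'll grasp it now.

servo_tool:
  rows: [-0.6, 0.0024, 0, 0, 4.5, -0.6, 0, 0, 0.04, 0, -0.6, 0, 0, 0.04, 0, -0.6, 0, 0, 0.04, 0, -0.6, 0, 0, 0.04, 0]
  newtons: 20

```text
time: 3.45
position: [0.436, 0.0291, 0.0616]
tool_rot: [-0.13, 0.992, -0.0, 0.001]
ft_force: [0.2, -0.0, -0.4]
grip_width: 0.0705
grip_force: 0.0
```

servo_tool:
  rows: [-0.6, 0, 0, 0.03, 0, -0.6, 0, 0, 0.015, 0, -0.6, 0, 0, 0.01, 0, -0.6, 0, 0, 0, 0, 0.3, 0, 0, 0, 0]

```text
time: 3.87
position: [0.4352, 0.0292, 0.0071]
tool_rot: [-0.13, 0.992, 0.0, -0.001]
ft_force: [-0.5, -0.2, 0.3]
grip_width: 0.0673
grip_force: 0.0
```

servo_tool:
  rows: [0.3, 0, 0, 0, 0, 0.3, 0, 0, 0, 0, 0.3, 0, 0, 0, 0, 0.3, 0, 0, 0, 0, 0.3, 0, 0, 0, 0]

```text
time: 4.28
position: [0.436, 0.029, 0.0084]
tool_rot: [-0.13, 0.991, -0.0, 0.001]
ft_force: [1.8, -0.3, 6.7]
grip_width: 0.0456
grip_force: 20.0
```

servo_tool:
  rows: [0.3, 0, 0, -0.03, 0, 0.3, 0, 0, -0.04, 6.4, 0.3, 0, 0, -0.04, 6.4, 0.3, 0, 0, -0.04, 6.4, 0.3, 0, 0, -0.04, 6.4]

```text
time: 4.7
position: [0.4341, 0.0295, 0.1993]
tool_rot: [0.095, 0.995, 0.0, -0.001]
ft_force: [1.3, -0.7, -1.1]
grip_width: 0.046
grip_force: 20.0
```

servo_tool:
  rows: [0.3, 0, 0, 0, 6.4, 0.3, 0.004, 0.035, 0, 0, 0.3, 0.004, 0.035, 0, 0, 0.3, 0.004, 0.035, 0, 0, 0.3, 0.004, 0.035, 0, 0]

```text
time: 5.12
position: [0.4603, 0.169, 0.1977]
tool_rot: [0.149, 0.989, -0.0, -0.0]
ft_force: [0.6, -0.3, -2.1]
grip_width: 0.0461
grip_force: 20.0
```

servo_tool:
  rows: [0.3, 0, 0.034, 0, 0, 0.3, 0, 0, 0, 0, 0.3, 0, 0, 0, 0]

```text
time: 5.37
position: [0.4704, 0.2017, 0.1972]
tool_rot: [0.146, 0.989, -0.0, -0.0]
ft_force: [-0.5, -0.7, -2.7]
grip_width: 0.0459
grip_force: 20.0
```

```bash
python3 - <<'E'
from h import *
np.set_printoptions(precision=4,suppress=True)
o,p,q=wshow('w2.png'); print(o['time'],o['position'],yaw(o),o['q'],o['ft_force'],o['moment'])
for n in ['bay0','lug0','stand','block0']:
  for r in robot.place_of(p,n): print(n,r['score'],r['at'])
for r in robot.outline_of(p,'stand'): print(r['score'],r['region'].sum(),rect(q,r['region'],.012))
E
```

```text
5.3667 [0.4704 0.2017 0.1972] 163.17236262187618 [ 0.1865  0.4113  1.7408 -0.0002  0.9901 -1.0905] [-0.546  -0.7085 -2.668 ] [-0.0837  0.0404 -0.0187]
bay0 0.87 [0.4774, 0.3992, 0.013]
bay0 0.59 [0.4585, 0.3136, 0.0111]
bay0 0.57 [0.4282, 0.3209, 0.025]
lug0 0.76 [0.5051, 0.3899, 0.0201]
lug0 0.75 [0.4298, 0.3198, 0.0221]
lug0 0.4 [0.4712, 0.2023, 0.1907]
stand 0.97 [0.4666, 0.3593, 0.0017]
block0 0.88 [0.4358, -0.193, 0.0031]
block0 0.56 [0.471, 0.2019, 0.1889]
0.94 17656 ((465.2976379394531, 355.86309814453125), (181.3098907470703, 150.6820068359375), 75.01103210449219)
```

View pics/w2.png

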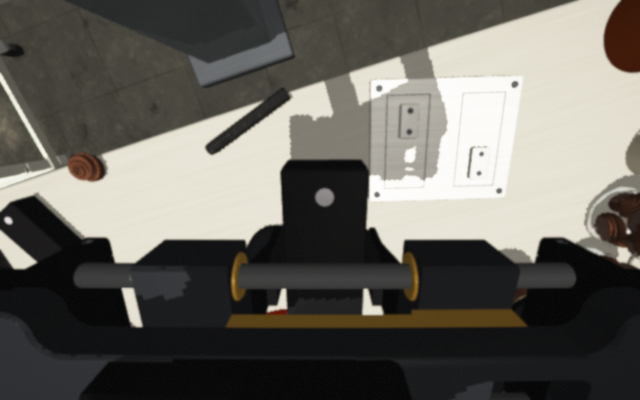

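The stand fits 181x151 mm, centre (0.465, 0.356), x axis at -15°. Its lugs are at px (409,120) for the bay 1 side and (479,162), which matches the expected positions. I'll move over bay 1 and come down.

servo_tool:
  rows: [0.3, 0, 0, 0, -1.8, 0.3, 0.0112, 0.0256, 0, 0, 0.3, 0.0112, 0.0256, 0, 0, 0.3, 0.0112, 0.0256, 0, 0, 0.3, 0.0112, 0.0256, 0, 0]

```text
time: 6.08
position: [0.4546, 0.3108, 0.1976]
tool_rot: [0.134, 0.991, -0.0, -0.0]
ft_force: [0.2, 0.6, -2.1]
grip_width: 0.0462
grip_force: 20.0
```

servo_tool:
  rows: [0.3, 0, 0, 0.04, 0, 0.3, 0, 0, 0.04, 0, 0.3, 0, 0, 0.04, 0, 0.3, 0, 0, 0.028, 0, 0.3, 0, 0, 0.005, 0]

```text
time: 6.5
position: [0.4514, 0.3085, 0.04]
tool_rot: [0.133, 0.991, -0.003, -0.004]
ft_force: [-1.2, -0.3, -2.4]
grip_width: 0.0455
grip_force: 20.0
```

servo_tool:
  rows: [0.3, 0, 0, 0, 0, 0.3, 0, 0, 0, 0]

```text
time: 6.67
position: [0.4557, 0.3107, 0.0455]
tool_rot: [0.133, 0.991, 0.0, 0.001]
ft_force: [0.3, 0.3, -0.8]
grip_width: 0.0461
grip_force: 20.0
```

servo_tool:
  rows: [0.3, 0.0025, 0.001, 0.005, 0, 0.3, 0, 0, 0.005, 0, 0.3, 0, 0, 0.003, 0, 0.3, 0, 0, 0, 0, 0.3, 0, 0, 0, 0]

```text
time: 7.08
position: [0.4526, 0.3126, 0.0319]
tool_rot: [0.132, 0.991, 0.0, 0.0]
ft_force: [0.4, 0.2, -1.9]
grip_width: 0.0458
grip_force: 20.0
```

servo_tool:
  rows: [0.3, 0, 0, 0.003, 0, 0.3, 0, 0, 0.002, 0, 0.3, 0, 0, 0, 0, 0.3, 0, 0, 0, 0]

```text
time: 7.42
position: [0.4532, 0.3126, 0.0277]
tool_rot: [0.132, 0.991, 0.0, 0.001]
ft_force: [-0.9, -1.1, 6.7]
grip_width: 0.046
grip_force: 20.0
```

servo_tool:
  rows: [0.3, 0, 0, 0.002, 0, 0.3, 0, 0, 0, 0, 0.3, 0, 0, 0, 0]

```text
time: 7.67
position: [0.4537, 0.3125, 0.0268]
tool_rot: [0.132, 0.991, 0.0, 0.001]
ft_force: [-1.5, -1.9, 13.4]
grip_width: 0.0457
grip_force: 20.0
```

Contact came at block bottom ≈ 20.5 mm, as it would with the filled end over the lug. Bay 0's lug is at the opposite end, so the same orientation should fit there.

servo_tool:
  rows: [0.3, 0, 0, -0.03, 0, 0.3, 0, 0.03, 0, 0, 0.3, 0, 0.03, 0, 0, 0.3, 0, 0.03, 0, 0, 0.3, 0, 0, 0, 0]

```text
time: 8.08
position: [0.4794, 0.4051, 0.0556]
tool_rot: [0.131, 0.991, 0.004, 0.003]
ft_force: [0.2, 0.4, -0.9]
grip_width: 0.0458
grip_force: 20.0
```

servo_tool:
  rows: [0.3, 0, 0, 0.01, 0, 0.3, 0, 0, 0.008, 0, 0.3, 0, 0, 0.005, 0, 0.3, 0, 0, 0, 0, 0.3, 0, 0, 0, 0]

```text
time: 8.5
position: [0.4752, 0.3979, 0.0304]
tool_rot: [0.133, 0.991, -0.001, -0.001]
ft_force: [-0.5, -0.8, -1.3]
grip_width: 0.0461
grip_force: 20.0
```

servo_tool:
  rows: [0.3, 0, 0, 0.003, 0, 0.3, 0, 0, 0.003, 0, 0.3, 0, 0, 0, 0, 0.3, 0, 0, 0, 0]

```text
time: 8.83
position: [0.4761, 0.3991, 0.0255]
tool_rot: [0.133, 0.991, -0.0, -0.0]
ft_force: [0.4, -0.7, -2.2]
grip_width: 0.0458
grip_force: 20.0
```

No contact 3 mm below the earlier contact height, so it fits here. I'll seat it.

servo_tool:
  rows: [0.3, 0, 0, 0.003, 0, 0.3, 0, 0, 0.002, 0, 0.3, 0, 0, 0, 0, 0.3, 0, 0, 0, 0]

```text
time: 9.17
position: [0.4761, 0.3996, 0.0208]
tool_rot: [0.132, 0.991, 0.0, 0.0]
ft_force: [-1.2, 0.6, 0.3]
grip_width: 0.0457
grip_force: 20.0
```

servo_tool:
  rows: [0.3, 0, 0, 0.001, 0, 0.3, 0, 0, 0, 0, 0.3, 0, 0, 0, 0]

```text
time: 9.42
position: [0.4759, 0.3996, 0.0199]
tool_rot: [0.132, 0.991, 0.0, -0.0]
ft_force: [-3.0, 1.2, 3.1]
grip_width: 0.0457
grip_force: 20.0
```

Seated flat: bottom at 12 mm with a light upward force. I'll release and go to the other block.

servo_tool:
  rows: [-0.5, 0, 0, 0, 0, -0.5, 0, 0, 0, 0, -0.5, 0, 0, 0, 0, -0.5, 0, 0, -0.03, 0, -0.5, 0, 0, -0.04, 0]

```text
time: 9.83
position: [0.4736, 0.3972, 0.0862]
tool_rot: [0.133, 0.991, -0.003, -0.004]
ft_force: [1.2, 0.3, 0.4]
grip_width: 0.0637
grip_force: 0.0
```

servo_tool:
  rows: [-0.5, 0, 0, -0.04, 0, -0.5, 0, 0, -0.04, 0, -0.5, 0, 0, -0.035, 0, -0.5, -0.0075, -0.0387, 0, 0, -0.5, -0.0075, -0.0387, 0, 0]

```text
time: 10.25
position: [0.4725, 0.3219, 0.2078]
tool_rot: [0.131, 0.991, 0.002, 0.004]
ft_force: [1.1, -0.7, -0.7]
grip_width: 0.0654
grip_force: 0.0
```

servo_tool:
  rows: [-0.5, -0.0075, -0.0387, 0, 0, -0.5, -0.0075, -0.0387, 0, 0, -0.5, -0.0075, -0.0387, 0, 0, -0.5, -0.0075, -0.0387, 0, 0, -0.5, -0.0075, -0.0387, 0, 0]

```text
time: 10.67
position: [0.4552, 0.1222, 0.2046]
tool_rot: [0.132, 0.991, -0.0, 0.0]
ft_force: [0.8, -0.3, 0.0]
grip_width: 0.0655
grip_force: 0.0
```

servo_tool:
  rows: [-0.5, -0.0075, -0.0387, 0, 0, -0.5, -0.0075, -0.0387, 0, 0, -0.5, -0.0075, -0.0387, 0, 0, -0.5, -0.0075, -0.0387, 0, 0, -0.5, -0.0075, -0.0387, 0, 0]

```text
time: 11.08
position: [0.4404, -0.0746, 0.2047]
tool_rot: [0.133, 0.991, -0.0, 0.0]
ft_force: [1.3, 0.3, 0.0]
grip_width: 0.0655
grip_force: 0.0
```

servo_tool:
  rows: [-0.5, -0.0075, -0.0387, 0, 0, -0.5, -0.0075, -0.0387, 0, 0, -0.5, -0.0075, -0.0387, 0, 0, -0.5, 0, 0, 0, -7, -0.5, 0, 0, 0, -7]

```text
time: 11.5
position: [0.432, -0.1937, 0.2045]
tool_rot: [0.01, 1.0, -0.001, 0.0]
ft_force: [1.0, 0.3, -0.7]
grip_width: 0.065
grip_force: 0.0
```

servo_tool:
  rows: [-0.5, 0, 0, 0, -7, -0.5, 0, 0, 0, -7, -0.5, 0, 0, 0, -7, -0.5, 0, 0, 0, 0, -0.5, 0, 0, 0, 0]

```text
time: 11.92
position: [0.432, -0.1906, 0.2045]
tool_rot: [-0.17, 0.985, -0.0, -0.0]
ft_force: [-1.1, -0.6, -0.8]
grip_width: 0.0653
grip_force: 0.0
```

```bash
python3 - <<'E'
from h import *
np.set_printoptions(precision=4,suppress=True)
o,p,q=wshow('w3.png'); print(o['time'],o['position'],yaw(o),o['q'],o['ft_force'])
for r in robot.place_of(p,'block0'): print(r['score'],r['at'])
for r in robot.outline_of(p,'block0'): print(r['score'],r['region'].sum(),rect(q,r['region'],.032),rect(q,r['region'],.0))
E
```

```text
11.9167 [ 0.432  -0.1906  0.2045] -160.42716538943037 [-0.6526  0.35    1.8256 -0.0002  0.966  -2.5649] [-1.1422 -0.6145 -0.8066]
0.78 [0.4359, -0.1925, 0.003]
0.92 3135 ((433.3137512207031, -190.72320556640625), (111.39192962646484, 45.44226837158203), 20.456335067749023) ((440.6173400878906, -188.32952880859375), (122.01632690429688, 49.77648162841797), 20.456340789794922)
```

View pics/w3.png

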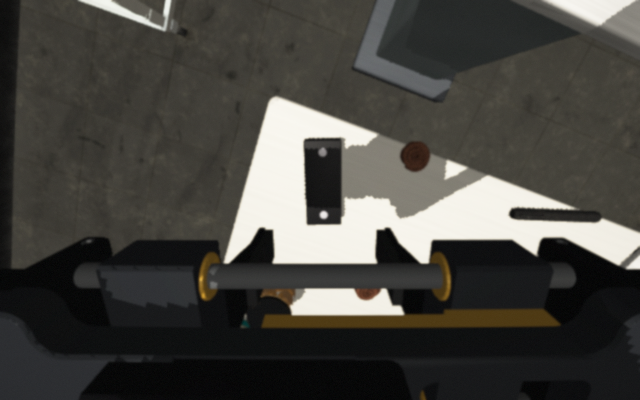

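The block is at px (323,181), aligned with the gripper and with clear space on both sides. I'll grasp it.

servo_tool:
  rows: [-0.5, -0.0013, 0, 0, -0.9, -0.5, 0, 0, 0.04, 0, -0.5, 0, 0, 0.04, 0, -0.5, 0, 0, 0.04, 0, -0.5, 0, 0, 0.04, 0]

```text
time: 12.48
position: [0.4341, -0.1903, 0.0436]
tool_rot: [-0.179, 0.984, -0.001, 0.001]
ft_force: [1.0, -0.5, 0.5]
grip_width: 0.0651
grip_force: 0.0
```

servo_tool:
  rows: [-0.5, 0, 0, 0.02, 0, -0.5, 0, 0, 0.01, 0, -0.5, 0, 0, 0.0065, 0, -0.5, 0, 0, 0, 0, -0.5, 0, 0, 0, 0]

```text
time: 12.9
position: [0.4341, -0.1904, 0.0088]
tool_rot: [-0.179, 0.984, -0.001, 0.001]
ft_force: [-0.2, 1.7, 0.3]
grip_width: 0.0656
grip_force: 0.0
```

servo_tool:
  rows: [0.3, 0, 0, 0, 0, 0.3, 0, 0, 0, 0, 0.3, 0, 0, 0, 0, 0.3, 0, 0, 0, 0, 0.3, 0, 0, 0, 0]

```text
time: 13.32
position: [0.4342, -0.1907, 0.009]
tool_rot: [-0.179, 0.984, -0.001, 0.001]
ft_force: [0.2, -0.7, 7.0]
grip_width: 0.0458
grip_force: 20.0
```

servo_tool:
  rows: [0.3, 0, 0, -0.03, 0, 0.3, 0, 0, -0.04, 7.1, 0.3, 0, 0, -0.04, 7.1, 0.3, 0, 0, -0.04, 7.1, 0.3, 0, 0, 0, 7.1]

```text
time: 13.73
position: [0.4368, -0.1922, 0.1645]
tool_rot: [0.07, 0.998, -0.004, 0.006]
ft_force: [1.7, -0.9, -2.5]
grip_width: 0.0462
grip_force: 20.0
```

servo_tool:
  rows: [0.3, 0, 0, 0, 7.1, 0.3, 0, 0, 0, 0, 0.3, 0.0086, 0.0378, 0, 0, 0.3, 0.0086, 0.0378, 0, 0, 0.3, 0.0086, 0.0378, 0, 0]

```text
time: 14.15
position: [0.4364, -0.0727, 0.1573]
tool_rot: [0.129, 0.992, 0.0, -0.001]
ft_force: [0.8, -0.5, -2.4]
grip_width: 0.0458
grip_force: 20.0
```

servo_tool:
  rows: [0.3, 0.0086, 0.0378, 0, 0, 0.3, 0.0086, 0.0378, 0, 0, 0.3, 0.0086, 0.0378, 0, 0, 0.3, 0.0086, 0.0378, 0, 0, 0.3, 0.0086, 0.0378, 0, 0]

```text
time: 14.57
position: [0.4429, 0.1218, 0.1573]
tool_rot: [0.127, 0.992, -0.0, -0.001]
ft_force: [0.9, -0.4, -2.2]
grip_width: 0.046
grip_force: 20.0
```

servo_tool:
  rows: [0.3, 0.0086, 0.0378, 0, 0, 0.3, 0.0086, 0.0378, 0, 0, 0.3, 0.0086, 0.0378, 0, 0, 0.3, 0.0086, 0.0378, 0, 0, 0.3, 0.0086, 0.0378, 0, 0]

```text
time: 14.98
position: [0.4496, 0.3153, 0.1569]
tool_rot: [0.127, 0.992, -0.001, -0.001]
ft_force: [1.3, -0.9, -1.3]
grip_width: 0.0456
grip_force: 20.0
```

servo_tool:
  rows: [0.3, 0, 0, 0, 0, 0.3, 0, 0, 0, 0]

```text
time: 15.15
position: [0.4498, 0.3154, 0.1569]
tool_rot: [0.126, 0.992, -0.001, -0.001]
ft_force: [-0.8, -0.2, -2.6]
grip_width: 0.0459
grip_force: 20.0
```

servo_tool:
  rows: [0.3, -0.0045, -0.0019, 0.03, 0.5, 0.3, 0, 0, 0.04, 0, 0.3, 0, 0, 0.03, 0, 0.3, 0, 0, 0.015, 0, 0.3, 0, 0, 0.006, 0]

```text
time: 15.57
position: [0.4522, 0.308, 0.0336]
tool_rot: [0.133, 0.991, -0.002, -0.004]
ft_force: [-0.2, -0.6, -2.1]
grip_width: 0.0459
grip_force: 20.0
```

servo_tool:
  rows: [0.3, 0, 0, 0, 0, 0.3, 0, 0, 0, 0, 0.3, 0, 0, 0, 0]

```text
time: 15.82
position: [0.4559, 0.3106, 0.0382]
tool_rot: [0.133, 0.991, 0.001, 0.001]
ft_force: [0.7, 0.5, -1.8]
grip_width: 0.0458
grip_force: 20.0
```

servo_tool:
  rows: [0.3, 0, 0, 0.003, 0, 0.3, 0, 0, 0.003, 0, 0.3, 0, 0, 0.002, 0, 0.3, 0, 0, 0, 0, 0.3, 0, 0, 0, 0]

```text
time: 16.23
position: [0.4549, 0.3108, 0.0292]
tool_rot: [0.133, 0.991, 0.0, 0.0]
ft_force: [-0.7, 0.1, -1.7]
grip_width: 0.0456
grip_force: 20.0
```

servo_tool:
  rows: [0.3, 0.0015, 0.001, 0.001, 0, 0.3, 0, 0, 0.002, 0, 0.3, 0, 0, 0, 0, 0.3, 0, 0, 0, 0]

```text
time: 16.57
position: [0.455, 0.3117, 0.028]
tool_rot: [0.133, 0.991, -0.0, 0.001]
ft_force: [-0.1, -3.6, 10.9]
grip_width: 0.0462
grip_force: 20.0
```

Contact is at the filled-end height again, so this block must be turned end for end. I'll lift and turn it 180°.

servo_tool:
  rows: [0.3, 0, 0, -0.03, 0, 0.3, 0, 0, -0.04, 0, 0.3, 0, 0, -0.03, 6.923, 0.3, 0, 0, 0, 6.923, 0.3, 0, 0, 0, 6.923]

```text
time: 16.98
position: [0.4552, 0.313, 0.1287]
tool_rot: [0.313, 0.95, 0.002, 0.002]
ft_force: [-0.6, 0.1, -2.3]
grip_width: 0.0458
grip_force: 20.0
```

servo_tool:
  rows: [0.3, 0, 0, 0, 6.923, 0.3, 0, 0, 0, 6.923, 0.3, 0, 0, 0, 6.923, 0.3, 0, 0, 0, 6.923, 0.3, 0, 0, 0, 6.923]

```text
time: 17.4
position: [0.4533, 0.3121, 0.126]
tool_rot: [0.581, 0.814, -0.0, -0.0]
ft_force: [-0.1, 1.1, -1.8]
grip_width: 0.0459
grip_force: 20.0
```

servo_tool:
  rows: [0.3, 0, 0, 0, 6.923, 0.3, 0, 0, 0, 6.923, 0.3, 0, 0, 0, 6.923, 0.3, 0, 0, 0, 6.923, 0.3, 0, 0, 0, 6.923]

```text
time: 17.82
position: [0.4533, 0.3121, 0.1259]
tool_rot: [0.797, 0.604, -0.0, -0.0]
ft_force: [0.3, 0.4, -2.4]
grip_width: 0.0458
grip_force: 20.0
```

servo_tool:
  rows: [0.3, 0, 0, 0, 6.923, 0.3, 0, 0, 0, 6.923, 0.3, 0, 0, 0, 6.923, 0.3, 0, 0, 0, 6.923, 0.3, 0, 0, 0, 6.923]

```text
time: 18.23
position: [0.4533, 0.3122, 0.1259]
tool_rot: [0.941, 0.34, -0.0, -0.0]
ft_force: [-0.6, -0.8, -2.6]
grip_width: 0.0458
grip_force: 20.0
```

servo_tool:
  rows: [0.3, 0, 0, 0, 6.923, 0.3, 0, 0, 0, 6.923, 0.3, 0, 0, 0, 6.923, 0.3, 0, 0, 0, 6.923, 0.3, 0, 0, 0, 6.923]

```text
time: 18.65
position: [0.4533, 0.3121, 0.1259]
tool_rot: [0.999, 0.045, -0.0, 0.0]
ft_force: [-0.6, 0.0, -2.0]
grip_width: 0.0457
grip_force: 20.0
```

servo_tool:
  rows: [0.3, 0, 0, 0, 6.923, 0.3, 0, 0, 0, 6.923, 0.3, 0, 0, 0, 6.923, 0.3, 0, 0, 0, 0, 0.3, 0, 0, 0, 0]

```text
time: 19.07
position: [0.4534, 0.3121, 0.126]
tool_rot: [0.991, -0.132, -0.0, 0.0]
ft_force: [0.1, -0.7, -1.9]
grip_width: 0.0459
grip_force: 20.0
```

```bash
python3 - <<'E'
from h import *
np.set_printoptions(precision=4,suppress=True)
o,p,q=wshow('w4.png'); print(o['time'],o['position'],yaw(o),o['q'],o['ft_force'],totool(o,np.array([.4536,.3124,.021])-o['position']))
t=robot.camera('top');s=robot.camera('side')
for c in (p,t,s):print([(round(r['score'],2),np.round(r['at'],4)) for r in robot.place_of(c,'block0')])
E
```

```text
19.0667 [0.4534 0.3121 0.126 ] -15.140691250634655 [0.3998 0.563  1.7097 0.     0.8693 2.2348] [ 0.0957 -0.6996 -1.937 ] [ 0.0001 -0.0003  0.105 ]
[(0.92, array([0.4498, 0.3131, 0.1196])), (0.82, array([0.4757, 0.4003, 0.0128]))]
[]
[(0.79, array([0.451 , 0.3102, 0.1159])), (0.71, array([0.4777, 0.4006, 0.0084]))]
```

servo_tool:
  rows: [0.3, 0, 0, 0.03, 0, 0.3, 0, 0, 0.03, 0, 0.3, 0, 0, 0.02, 0, 0.3, 0, 0, 0.008, 0, 0.3, 0, 0, 0, 0]

```text
time: 19.78
position: [0.4525, 0.3115, 0.0362]
tool_rot: [0.991, -0.133, -0.002, 0.001]
ft_force: [0.2, -0.2, -2.2]
grip_width: 0.0458
grip_force: 20.0
```

servo_tool:
  rows: [0.3, 0, 0, 0, 0, 0.3, 0, 0, 0, 0, 0.3, 0, 0, 0.003, 0, 0.3, 0, 0, 0, 0, 0.3, 0, 0, 0, 0]

```text
time: 20.2
position: [0.4542, 0.3123, 0.0358]
tool_rot: [0.991, -0.133, 0.001, -0.0]
ft_force: [-0.5, 0.0, -1.9]
grip_width: 0.0459
grip_force: 20.0
```

servo_tool:
  rows: [0.3, 0, 0, 0.003, 0, 0.3, 0, 0, 0.003, 0, 0.3, 0, 0, 0.003, 0, 0.3, 0, 0, 0, 0, 0.3, 0, 0, 0, 0]

```text
time: 20.62
position: [0.4535, 0.312, 0.0257]
tool_rot: [0.991, -0.133, -0.0, 0.0]
ft_force: [0.7, -0.4, -2.1]
grip_width: 0.0456
grip_force: 20.0
```

servo_tool:
  rows: [0.3, 0, 0, 0.002, 0, 0.3, 0, 0, 0, 0, 0.3, 0, 0, 0, 0]

```text
time: 20.87
position: [0.4536, 0.312, 0.0239]
tool_rot: [0.991, -0.133, -0.0, 0.0]
ft_force: [-0.3, 0.7, -2.3]
grip_width: 0.0457
grip_force: 20.0
```

It is past the lug freely. I'll seat it.

servo_tool:
  rows: [0.3, 0, 0, 0.002, 0, 0.3, 0, 0, 0.001, 0, 0.3, 0, 0, 0, 0, 0.3, 0, 0, 0, 0]

```text
time: 21.2
position: [0.4543, 0.3122, 0.0214]
tool_rot: [0.991, -0.133, 0.001, -0.0]
ft_force: [0.7, -0.9, 0.6]
grip_width: 0.0458
grip_force: 20.0
```

servo_tool:
  rows: [0.3, 0, 0, 0.001, 0, 0.3, 0, 0, 0, 0, 0.3, 0, 0, 0, 0]

```text
time: 21.45
position: [0.4545, 0.3121, 0.0205]
tool_rot: [0.991, -0.133, 0.001, -0.0]
ft_force: [1.0, -2.3, 4.4]
grip_width: 0.046
grip_force: 20.0
```

servo_tool:
  rows: [-0.4, 0, 0, 0, 0, -0.4, 0, 0, 0, 0, -0.4, 0, 0, 0, 0, -0.4, 0, 0, -0.03, 0, -0.4, 0, 0, -0.04, 0]

```text
time: 21.87
position: [0.4504, 0.3108, 0.0871]
tool_rot: [0.991, -0.134, -0.005, 0.003]
ft_force: [0.1, 0.3, -0.3]
grip_width: 0.0602
grip_force: 0.0
```

servo_tool:
  rows: [-0.4, 0, 0, -0.04, 0, -0.4, 0, 0, -0.04, 0, -0.4, 0, 0, -0.03, 0, -0.4, 0, 0.03, 0, 0, -0.4, 0, 0.03, 0, 0]

```text
time: 22.28
position: [0.4393, 0.2552, 0.2024]
tool_rot: [0.991, -0.132, 0.003, -0.001]
ft_force: [-0.7, -0.1, -0.0]
grip_width: 0.0611
grip_force: 0.0
```

servo_tool:
  rows: [-0.4, -0.01, 0.035, 0, 0, -0.4, -0.01, 0.035, 0, 0, -0.4, 0, 0.035, 0, 0, -0.4, 0, 0, 0, 0, -0.4, 0, 0, 0, 0]

```text
time: 22.7
position: [0.39, 0.1572, 0.2]
tool_rot: [0.991, -0.135, -0.001, -0.0]
ft_force: [0.4, 0.2, 0.9]
grip_width: 0.0612
grip_force: 0.0
```

```bash
python3 - <<'E'
from h import *
np.set_printoptions(precision=4,suppress=True)
o,p,q=wshow(None); print(o['time'],o['position'],o['grip_width'])
t=robot.camera('top');s=robot.camera('side')
for c in (p,t,s):print([(round(r['score'],2),np.round(r['at'],4)) for r in robot.place_of(c,'block0')])
for r in robot.outline_of(p,'block0'): print(r['score'],r['region'].sum(),rect(q,r['region'],.044))
a=cv2.resize(t['pixels'][150:260,200:380],None,fx=3.2,fy=3.2); b=cv2.resize(s['pixels'][130:230,230:390],None,fx=3.2,fy=3.2)
im=np.zeros((600,600,3),'uint8'); im[:300]=cv2.resize(a,(600,300)); im[300:]=cv2.resize(b,(600,300))
cv2.imwrite('pics/f1.png',im[:,:,::-1])
E
```

```text
22.7 [0.39   0.1572 0.2   ] 0.06116718058113474
[(0.76, array([0.4761, 0.3985, 0.0105]))]
[(0.83, array([0.4495, 0.3145, 0.0142])), (0.58, array([0.481 , 0.3993, 0.0137]))]
[(0.71, array([0.4523, 0.3123, 0.0094])), (0.65, array([0.4766, 0.4007, 0.0098]))]
0.97 4538 ((450.07470703125, 307.05712890625), (59.51121520996094, 111.7199478149414), 75.73723602294922)
0.81 4981 ((474.66192626953125, 390.4800720214844), (67.16869354248047, 108.56816101074219), 74.3399658203125)
0.71 6886 ((466.2525939941406, 335.18621826171875), (166.01243591308594, 135.31353759765625), 74.62911224365234)
0.65 2217 ((409.9999084472656, 554.5836791992188), (70.5783920288086, 86.58534240722656), 54.90424346923828)
```

View pics/f1.png

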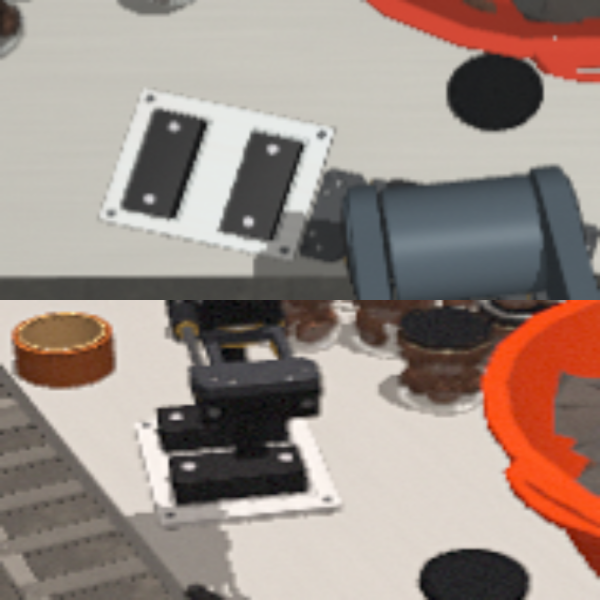

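Both blocks lie flat and aligned in their bays (crop px (165,163) and (262,187)), and the gripper is open and clear. I'll hand in.

```bash
python3 -c "
from rig import robot
print(robot.hand_in())"
```

```text
the job is handed in; nothing more can be done
None
```

Both riser blocks lie flat on the stand, one in each bay with the hollow over its lug; the second had to be turned end for end, and I let go and handed the job in at about 23 s.

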